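Brush out a welded pipe pot

ROBOT

A 7-joint arm with a two-finger parallel gripper is mounted at the origin on the work surface. World frame = base frame: x ahead of the robot, y to its left, z up, the work surface at z = 0. Lengths are in m, angles in rad, forces in N, time in s.
With the tool pointing down it reaches from about 0.425 to 0.825 m from the base axis. Payload 3.6 kg.
Tool frame: the origin (TCP) lies at the very end of the fingers, on their centre line; the grasp point (between the pads) lies 19 mm behind it; z points along the fingers, y is the line along which they close (so a half turn about z gives the same grasp; the last joint's range is limited). The gripper opens to 93 mm and grips with 3 to 60 N. Pads are 15 mm wide; open, the fingers measure 128 mm over their backs; the gripper's body (75 mm by 188 mm) begins 65 mm behind the grasp point.
Start: joints at [1.266, 0.615, -0.013, 1.423, 0.008, 1.103, -0.04], TCP at [0.179, -0.625, 0.219] pointing down, gripper open.
Joint ranges: [-3.12, 3.12], [-0.3, 2.06], [-1.34, 1.32], [0.26, 2.42], [-1.36, 4.5], [0.01, 1.98], [-2.84, 2.84]. Speed limits (rad/s): [2.79, 2.79, 3.14, 3.14, 3.14, 3.14, 3.14].

INTERFACE

Orientations are given as a unit quaternion [w, x, y, z].
In Python, from plant import bot gives the robot as it stands.
- The arm moves only by the shell command python3 -m handwheel 'ROWS' [FORCE]. ROWS is JSON, a list of rows, each a list of 3 entries, a list of its own where there are three numbers: the shift along the tool's x, y, z in cm, then the turn about the tool's z in degrees, then the closure in counts, from 0 (fully open) to 255 (shut). A call has exactly 5 rows; each row shifts and turns the commanded pose from where the row before left it, along the tool's axes as they then stand; what a row does not reach is not made up. A row lasts 1/12 s, in which the tool goes at most 41.7 mm and 7.16 degrees, less where a joint would pass 70% of its speed; a pose out of reach is approached as far as the arm can. A call with a gripper value outside its range is refused whole. The fingers move at their own pace and stop on an object; FORCE is the grip in N (left out, the last holds). Time passes only in rows, so rows that do not move let the fingers close, or fill a call up. It gives the time, the measured TCP pose, the force, the opening and the grip force at its end, in the units of the state.
- bot.observe(): the state, without advancing time (a new reading comes with each control period).
- bot.camera(name): name is "scene" or "top"; returns (picture, depth): 384x512x3 uint8, red, green, blue; 384x512 float32, m along the optical axis (not along the pixel's ray), 0 where there is no reading.
- bot.calibration(name): a dict with "fx", "fy", "cx", "cy" (pixels), "k1" (the pictures are not rectified: a ray, as slopes to the right and down, at radius r is drawn at 1 + k1 r^2 times it, then the intrinsics apply), "view" (4x4, takes a point from world to camera coordinates). Camera axes: x right, y down, z forward; pixel columns grow to the right and rows downward; lengths in m; the calibration is good to about 2 mm. A picture is of the moment at which its call begins. calibration takes no time and is no camera call.
- bot.sign_off(): hands the job in; it is judged then, once.
The state is a dict: "time": time; "q": joint angles; "joint_vel": joint speeds; "joint_torque": joint torques, N m; "eef_pos": TCP position; "ee_rot": TCP orientation; "ft_force": force on the tool from outside, world axes, zero at the start; "wrist_torque": the same for the moment, N m; "opening": finger opening in m; "finger_force": force on a finger pad.
Only numpy, scipy, OpenCV 4.12 (cv2) and the standard library are available. Lean on these libraries where they do the work, as an engineer would, in place of code of your own. Each camera call takes 0.05 s, during which the arm holds its last target. There are 200 camera calls.

TASK

Take the tube brush from its wooden rest, lower it head-down into the upright pipe pot until it stands on the pot's bottom, and let go of it. Then take it again by the top of its handle and scrub the pot: draw the head up to the mouth of the pot and push it back down to the bottom, twice, and leave the brush standing in the pot. Leave the other things on the bench where they are.

Things in the scene. Friction and masses are not known exactly. Their poses are not given: they have to be found in the camera images.
- brush: Round rigid tube brush, 200 mm long, 160 g give or take a third. Origin at mid-length on its axis; its x axis runs from the bristle head towards the handle end. From the head's tip: metal bristle head 0-62 mm, 46 mm diameter (tapering to 14 mm at the nose); wire neck to 109 mm, 12 mm diameter; wooden handle 109-200 mm, 24 mm diameter. Starts lying level on the rest, head away from the robot.
- brush_tip (a point): Centre of the flat nose of the bristle head: the brush's lowest point when it stands head-down. Brush origin -100 mm along the brush's x. Axes as the brush's.
- brush_grip (a point): Point on the brush's axis in the free part of the handle, 130 mm from the head's tip (30 mm from the origin along the brush's x), open to the fingers while it lies on the rest: 70 mm above the bench at the start. The brush lifts straight up out of the rest.
- brush_end (a point): Centre of the handle's end face, 200 mm from the head's tip; uppermost when the brush stands head-down.
- rest: Fixed plywood rest, base 180 x 80 x 12 mm, origin at the centre of its underside, x as the lying brush's (towards the robot). Two U-notched saddles open upward, tops 70 mm high: one under the neck (x = -25 to -15 mm, 50 mm wide), one under the handle's end (x = 60 to 100 mm, 70 mm wide; no room for fingers there). Between them the brush is clear, with 58 mm from its axis down to the base.
- pot: Fixed upright steel pipe welded on a 120 x 120 x 8 mm base plate bolted to the bench. Origin at the centre of the plate's underside, z up. Pipe 72 mm outside, 62 mm inside diameter, open on top, closed by a flat bottom. A brush let go inside leans a little (up to about 15 degrees) against the wall.
- pot_floor (a point): Centre of the flat bottom inside the pot, 12 mm above the bench.
- pot_mouth (a point): Centre of the pot's mouth at the rim, 122 mm above the bench; the pot is 110 mm deep.
- hammer: Chipping hammer lying on the bench, coil handle 100 x 28 mm, shank, cross head 130 mm long; 190 mm overall. Origin at the underside, at the junction of handle and shank; x towards the head. Leave alone.
- offcut: Square steel tube offcut 40 x 40 x 100 mm lying on the bench, length along its x, origin at the centre of its underside. Leave alone.
- tin: Closed grey metal can, 66 mm diameter, 100 mm tall, standing on the bench, origin at the centre of its underside. Leave alone.
Things that resemble listed ones, but are neither listed nor needed, are in the scene too. Of the things like the brush, leave any that is pink or red; of the rest the smaller one is meant.

How it is judged:
On the way, in this order (a step that is already met when the one before it is completed fails the run):
1. the brush is lowered head-down into the pot in the gripper: nose within 30 mm of the bottom while held (horizontal distance between brush_tip and pot_floor below 0.031 m and angle between brush's own x axis and vertical below 0.35 rad and z of brush_tip in the frame of pot_floor below 0.03 m and contact force between the fingers and brush above 1 N), for 0.05 s.
2. the brush has been let go and stands head-down on the pot's bottom (horizontal distance between brush_tip and pot_floor below 0.031 m and angle between brush's own x axis and vertical below 0.35 rad and z of brush_tip in the frame of pot_floor below 0.02 m and contact force between the fingers and brush below 0.1 N and linear speed of brush below 0.08 m/s), for 0.3 s.
3. taken again by the top of the handle (gripped within 60 mm of its end) and drawn up: nose 40 to 110 mm above the bottom, inside the pipe (horizontal distance between brush_tip and pot_floor below 0.031 m and angle between brush's own x axis and vertical below 0.35 rad and z of brush_tip in the frame of pot_floor between 0.04 and 0.11 m and contact force between the fingers and brush above 1 N and distance between the grasp point and brush_end below 0.06 m), for 0.05 s.
4. pushed down: nose within 12 mm of the bottom, still held (horizontal distance between brush_tip and pot_floor below 0.031 m and angle between brush's own x axis and vertical below 0.35 rad and z of brush_tip in the frame of pot_floor below 0.012 m and contact force between the fingers and brush above 1 N), for 0.05 s.
5. drawn up a second time (all of step 3), for 0.05 s.
6. pushed down a second time, still held (all of step 4), for 0.05 s.
At the end, for the whole second after the job is handed in: The brush stands head-down in the pot, nose within 20 mm of the bottom inside the pipe, its axis within 0.35 rad of upright, at rest and released (all of step 2); the robot touches nothing.
It fails at once if the hammer is moved more than 30 mm (distance of hammer from where it was at the start of the episode above 0.03 m).
It fails at once if the offcut is moved more than 30 mm (distance of offcut from where it was at the start of the episode above 0.03 m).
It fails at once if the tin is moved more than 30 mm (distance of tin from where it was at the start of the episode above 0.03 m).
It also fails if it takes over 61 s, if anything falls off the work surface, if the arm or the gripper's body presses on something with over 40 N, if the wrist force passes 120 N, or if a joint passes its speed limit or range.

## Working session

There is one attempt and no reset: what is moved stays moved. The work goes in short steps, Python scripts to look and compute and a shell command to move; the robot and the scene stay as the last step left them, time stands still between calls to the robot, and variables do not carry over. Pictures are saved under pics/ and viewed, at most 13 in all, crops included, and the job is handed in when it is done.

```bash
mkdir -p pics
cat > h.py <<'E'
import numpy as np,cv2
from plant import bot
def snap(n,f):
    p,d=bot.camera(n); cv2.imwrite(f'pics/{f}.png',p[:,:,::-1]); np.save(f'pics/{f}.npy',d); return p,d
def ray(n,u,v):
    c=bot.calibration(n); x=(u-c['cx'])/c['fx'];y=(v-c['cy'])/c['fy']; a,b=x,y
    for _ in range(20):
        s=1+c['k1']*(a*a+b*b); a,b=x/s,y/s
    return np.array([a,b,1.]),np.array(c['view'])
def pt(n,u,v,d):
    r,V=ray(n,u,v); return V[:3,:3].T@(r*d-V[:3,3])
def atz(n,u,v,z):
    r,V=ray(n,u,v); o=-V[:3,:3].T@V[:3,3]; k=V[:3,:3].T@r; return o+k*(z-o[2])/k[2]
E
python3 - <<'E'
from h import *
a,_=snap('scene','s0'); b,_=snap('top','t0')
o=bot.observe(); print(o['eef_pos'],o['ee_rot'],o['time'],o['opening'],np.linalg.inv(np.array(bot.calibration('top')['view']))[:3].round(2).tolist())
E
```

```text
[ 0.17870103 -0.62420886  0.21761901] [-1.13460353e-03  9.90293279e-01  1.38988850e-01 -1.85240050e-04] 0.1 0.09309160546785525 [[-0.01, -1.0, 0.07, 0.5], [-1.0, 0.01, -0.01, -0.01], [0.01, -0.07, -1.0, 0.94]]
```

View pics/t0.png

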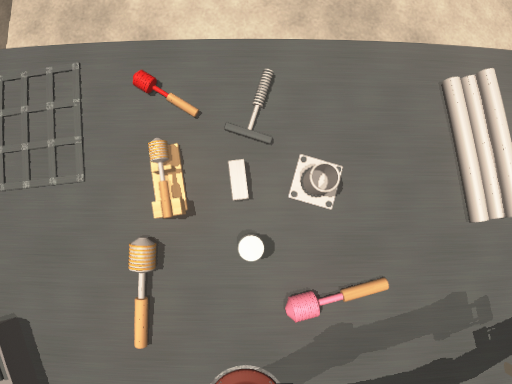

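View pics/s0.png

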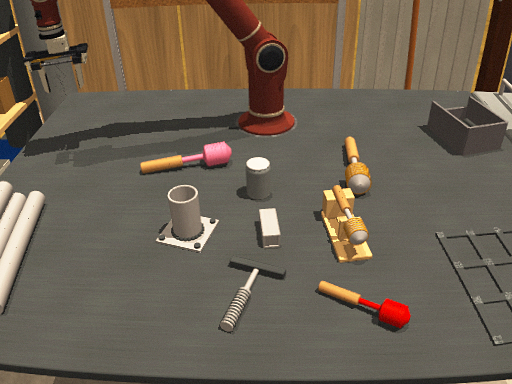

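The candidates in the top view are red at (165,93), pink at (335,298), a large natural one at (142,290) and a small natural one on the rest at (162,178). Pink and red are excluded, and the smaller of the other two, on the rest, is the one meant. I'll confirm it in an enlarged crop.

Run:
```python
from h import *
p=cv2.imread('pics/t0.png'); 
a=cv2.resize(p[125:225,130:210],None,fx=5,fy=5,interpolation=cv2.INTER_CUBIC)
b=cv2.resize(p[140:220,280:350],None,fx=5,fy=5,interpolation=cv2.INTER_CUBIC)
b=cv2.copyMakeBorder(b,0,100,0,0,cv2.BORDER_CONSTANT)
cv2.imwrite('pics/c0.png',np.hstack([a,b]))
```

```text
(no output)
```

View pics/c0.png

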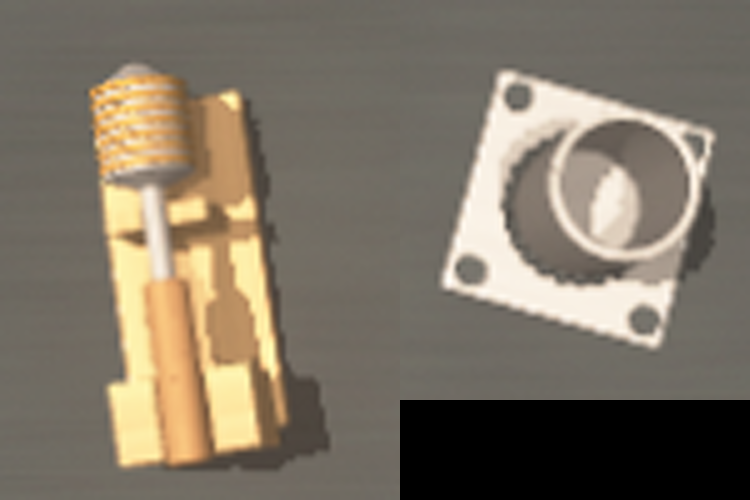

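The crop confirms it: the small brush lies in the saddles with its nose at about (156.6,138.2), handle start at (163.2,181) and handle end at (167.2,217.6). The pot's rim centre is at about (325,177.6).

Run:
```python
from h import *
n=atz('top',156.6,138.2,.07);e=atz('top',167.2,217.6,.07);m=atz('top',163.2,181,.07)
u=(e-n)/np.linalg.norm(e-n)
print(n,m,e,np.linalg.norm(e-n),np.linalg.norm(m-n)); print('u',u,'grip by end',e-.07*u,'by nose',n+.13*u,'by m',m+.021*u)
c=atz('top',325,177.6,.122);print('mouth',c)
# fit circle on rim with depth
d=np.load('pics/t0.npy')
P=np.array([pt('top',x,y,d[y,x]) for y in range(150,215) for x in range(285,350) if d[y,x]>0])
R=P[abs(P[:,2]-.122)<.008]; print(len(R),(R.max(0)+R.min(0))/2,R.max(0)-R.min(0))
H=np.array([pt('top',x,y,d[y,x]) for y in range(183,202) for x in range(155,178) if d[y,x]>0])
H=H[abs(H[:,2]-.08)<.012];print(len(H),H.mean(0),H[:,2].max())
q=np.array([[.5,-.01],]);
for k,(x,y) in dict(tin=(251,247),off=(239,180),ham=(248,133),big=(142,290)).items(): print(k,pt('top',x,y,d[y,x]))
from scipy.spatial.transform import Rotation as Ro
print(Ro.from_quat(np.roll(bot.observe()['ee_rot'],-1)).as_matrix().round(3))
```

```text
[0.69553849 0.2180275  0.07      ] [0.58772197 0.1994305  0.07      ] [0.49743566 0.18852304 0.07      ] 0.20028790859152643 0.10940863994689201
u [-0.98909034 -0.14731023  0.        ] grip by end [0.56667198 0.19883476 0.07      ] by nose [0.56695675 0.19887717 0.07      ] by m [0.56695108 0.19633698 0.07      ]
mouth [ 0.58841933 -0.18985391  0.122     ]Traceback (most recent call last):
  File "<stdin>", line 8, in <module>
  File "h.py", line 11, in pt
    r,V=ray(n,u,v); return V[:3,:3].T@(r*d-V[:3,3])
        ~~~^^^^^^^
  File "h.py", line 6, in ray
    c=bot.calibration(n); x=(u-c['cx'])/c['fx'];y=(v-c['cy'])/c['fy']; a,b=x,y
ValueError: time passes only in moves, steps and waits
```

Sizes check out: length 200.3 mm (given 200), handle start at 109.4 mm (given 109). Rows can't tilt the tool, so the plan is to grip firmly about 142 mm from the tip, lift clear, then relax the grip so the metal head swings down. The first leg stays outside the minimum reach.

```bash
cat > go.py <<'E'
import sys,numpy as np
from scipy.spatial.transform import Rotation as Ro
from plant import bot
o=bot.observe();R=Ro.from_quat(np.roll(o['ee_rot'],-1)).as_matrix();t=np.array([float(v) for v in sys.argv[1:4]])
print('t',round(o['time'],2),'pos',o['eef_pos'].round(4),'yaw x',np.degrees(np.arctan2(R[1,0],R[0,0])).round(1),'open',round(o['opening'],4),'ff',np.round(o['finger_force'],1),'ft',np.round(o['ft_force'],1),'todo cm',(R.T@(t-o['eef_pos'])*100).round(2))
E
M="python3 -m handwheel"
$M '[[[2.8,-2.1,0],0.5,0],[[2.8,-2.1,0],0.5,0],[[2.8,-2.1,0],0.5,0],[[2.8,-2.1,0],0.5,0],[[2.8,-2.1,0],0.5,0]]'
$M '[[[2.8,-2.1,0],0.5,0],[[2.8,-2.1,0],0.5,0],[[2.8,-2.1,0],0.5,0],[[2.8,-2.1,0],0.5,0],[[2.8,-2.1,0],0.5,0]]'
$M '[[[2.8,-2.1,0],0.5,0],[[2.8,-2.1,0],0.5,0],[[2.8,-2.1,0],0.5,0],[[2.8,-2.1,0],0.5,0],[[2.8,-2.1,0],0.5,0]]'
python3 go.py 0.555 0.197 0.15
```

```text
time: 0.52
eef_pos: [0.2875, -0.4855, 0.2182]
ee_rot: [-0.001, 0.993, 0.117, -0.0]
ft_force: [1.2, -0.2, 0.6]
opening: 0.0932
finger_force: 0.0
time: 0.93
eef_pos: [0.4015, -0.3528, 0.2184]
ee_rot: [-0.0, 0.995, 0.095, -0.0]
ft_force: [0.3, -0.5, 0.4]
opening: 0.0932
finger_force: 0.0
time: 1.35
eef_pos: [0.5213, -0.2253, 0.2183]
ee_rot: [-0.0, 0.997, 0.074, -0.0]
ft_force: [-0.7, -0.9, 0.5]
opening: 0.093
finger_force: 0.0
t 1.35 pos [ 0.5213 -0.2253  0.2183] yaw x 8.5 open 0.093 ff 0.0 ft [-0.7 -0.9  0.5] todo cm [  9.55 -41.27   6.84]
```

```bash
M="python3 -m handwheel"
$M '[[[0.7,-3.0,0.4],0,0],[[0.7,-3.0,0.4],0,0],[[0.7,-3.0,0.4],0,0],[[0.7,-3.0,0.4],0,0],[[0.7,-3.0,0.4],0,0]]' >/dev/null
$M '[[[0.7,-3.0,0.4],0,0],[[0.7,-3.0,0.4],0,0],[[0.7,-3.0,0.4],0,0],[[0.7,-3.0,0.4],0,0],[[0.7,-3.0,0.4],0,0]]' >/dev/null
$M '[[[0.6,-2.8,0.4],0,0],[[0.6,-2.8,0.4],0,0],[[0.5,-2.7,0.4],0,0],[[0.5,-2.0,0.4],0,0],[[0,0,0],0,0]]' >/dev/null
python3 go.py 0.555 0.197 0.051
python3 - <<'E'
from h import *
snap('scene','s1');snap('top','t1')
a=cv2.imread('pics/s1.png')[120:280,270:430];b=cv2.imread('pics/t1.png')[110:230,110:230]
cv2.imwrite('pics/c1.png',np.hstack([cv2.resize(a,(400,400)),cv2.resize(b,(400,400))]))
E
```

```text
t 2.6 pos [0.5506 0.1921 0.1614] yaw x 9.0 open 0.0929 ff 0.0 ft [-1.2  0.5  0.3] todo cm [ 0.53 -0.36 11.04]
```

View pics/c1.png

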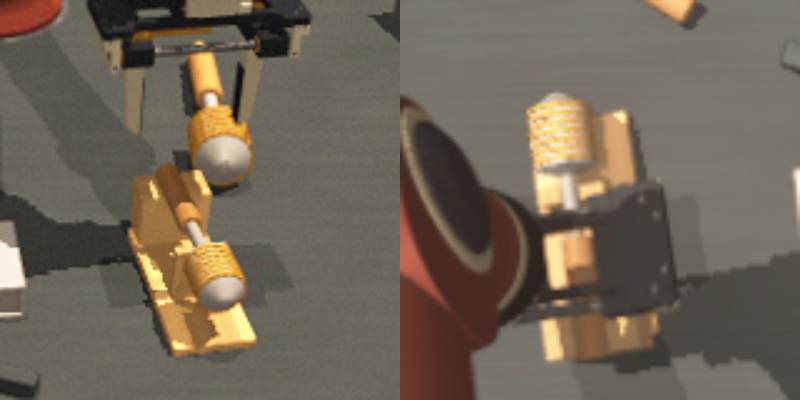

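The scene crop shows the open fingers straddling the handle line above the rest. The top crop has the gripper plate at px 149–191, with the arm hiding its left half, which matches perspective at that height. I'm descending and closing.

```bash
M="python3 -m handwheel"
$M '[[[0.2,-0.1,2.5],0.5,0],[[0.2,-0.1,2.5],0,0],[[0.1,-0.1,2.5],0,0],[[0,-0.1,2.0],0,0],[[0,0,1.4],0,0]]' >/dev/null
python3 go.py 0.555 0.197 0.051
$M '[[[0,0,0],0,0],[[0,0,0],0,255],[[0,0,0],0,255],[[0,0,0],0,255],[[0,0,0],0,255]]' 55
$M '[[[0,0,0],0,255],[[0,0,0],0,255],[[0,0,0],0,255],[[0,0,0],0,255],[[0,0,0],0,255]]'
python3 go.py 0.555 0.197 0.051
```

```text
t 3.12 pos [0.556  0.187  0.0518] yaw x 7.8 open 0.0928 ff 0.0 ft [-0.1  0.6  0.5] todo cm [ 0.04 -1.01  0.08]
time: 3.53
eef_pos: [0.5576, 0.1899, 0.0551]
ee_rot: [-0.0, 0.998, 0.069, 0.001]
ft_force: [0.5, 0.2, -0.9]
opening: 0.071
finger_force: 0.0
time: 3.95
eef_pos: [0.5566, 0.19, 0.0537]
ee_rot: [-0.0, 0.998, 0.07, 0.0]
ft_force: [-0.1, 0.0, 0.5]
opening: 0.0376
finger_force: 0.0
t 3.95 pos [0.5566 0.19   0.0537] yaw x 8.0 open 0.0376 ff 0.0 ft [-0.1  0.   0.5] todo cm [-0.07 -0.71  0.28]
```

```bash
M="python3 -m handwheel"
$M '[[[0,-0.7,0.2],0,180],[[0,0,0],0,255],[[0,0,0],0,255],[[0,0,0],0,255],[[0,0,0],0,255]]' 55
$M '[[[0,0,0],0,255],[[0,0,0],0,255],[[0,0,0],0,255],[[0,0,0],0,255],[[0,0,0],0,255]]'
python3 go.py 0.555 0.197 0.051
```

```text
time: 4.37
eef_pos: [0.5555, 0.1966, 0.0514]
ee_rot: [0.0, 0.998, 0.07, -0.0]
ft_force: [-0.0, -1.7, -1.3]
opening: 0.0227
finger_force: 55.0
time: 4.78
eef_pos: [0.5556, 0.1967, 0.0516]
ee_rot: [0.0, 0.998, 0.069, -0.0]
ft_force: [1.0, -0.9, -1.7]
opening: 0.0227
finger_force: 55.0
t 4.78 pos [0.5556 0.1967 0.0516] yaw x 8.0 open 0.0227 ff 55.0 ft [ 1.  -0.9 -1.7] todo cm [-0.05 -0.04  0.06]
```

Gripped at 22.7 mm opening (24 mm handle). Now I lift clear.

```bash
M="python3 -m handwheel"
$M '[[[0,0,-1.5],0,255],[[0,0,-2.5],0,255],[[0,0,-3],0,255],[[0,0,-3],0,255],[[0,0,-3],0,255]]' 55
$M '[[[0,0,-3],0,255],[[0,0,-3],0,255],[[0,0,-3],0,255],[[0,0,-2],0,255],[[0,0,0],0,255]]'
python3 go.py 0.588 -0.19 0.29
python3 - <<'E'
from h import *
snap('scene','s2')
a=cv2.imread('pics/s2.png')[60:280,230:450]
cv2.imwrite('pics/c2.png',cv2.resize(a,(500,500)))
E
```

```text
time: 5.2
eef_pos: [0.5549, 0.1978, 0.1829]
ee_rot: [-0.001, 0.998, 0.07, -0.001]
ft_force: [0.8, -0.7, -2.6]
opening: 0.0226
finger_force: 55.0
time: 5.62
eef_pos: [0.5577, 0.1989, 0.2971]
ee_rot: [-0.002, 0.998, 0.07, 0.005]
ft_force: [0.3, 0.5, -0.1]
opening: 0.0229
finger_force: 55.0
t 5.62 pos [0.5577 0.1989 0.2971] yaw x 8.0 open 0.0229 ff 55.0 ft [ 0.3  0.5 -0.1] todo cm [-2.43 38.93  0.53]
```

View pics/c2.png

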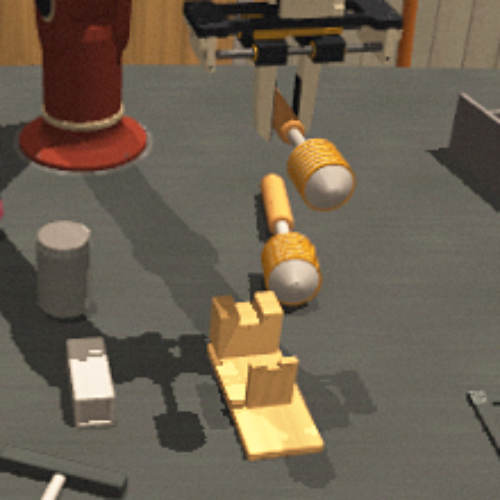

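The brush is held clear of the rest, still near level, with its head at about (320,172) in the crop. I'm relaxing the grip so the head swings down.

```bash
M="python3 -m handwheel"
python3 -c "
from plant import bot;print(bot.observe()['wrist_torque'])"
$M '[[[0,0,0],0,255],[[0,0,0],0,255],[[0,0,0],0,255],[[0,0,0],0,255],[[0,0,0],0,255]]' 8
$M '[[[0,0,0],0,255],[[0,0,0],0,255],[[0,0,0],0,255],[[0,0,0],0,255],[[0,0,0],0,255]]'
python3 - <<'E'
from h import *
print(bot.observe()['wrist_torque'])
snap('scene','s3')
a=cv2.imread('pics/s3.png')[60:280,230:450]
cv2.imwrite('pics/c3.png',cv2.resize(a,(500,500)))
E
```

```text
[-0.00610209  0.07421961 -0.00914735]
time: 6.08
eef_pos: [0.5552, 0.1968, 0.2905]
ee_rot: [0.0, 0.998, 0.07, -0.001]
ft_force: [-1.2, 0.0, -1.8]
opening: 0.0239
finger_force: 8.0
time: 6.5
eef_pos: [0.5557, 0.1969, 0.2918]
ee_rot: [-0.0, 0.998, 0.07, 0.0]
ft_force: [-0.4, -0.0, -2.4]
opening: 0.0239
finger_force: 8.0
[-0.01460292  0.00873609 -0.0060097 ]
```

View pics/c3.png

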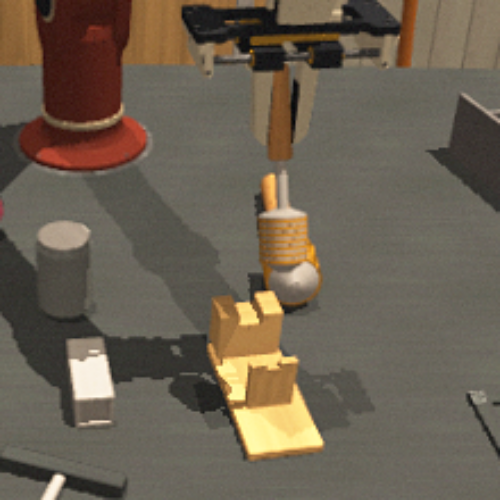

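It swung to hanging head-down under the gripper, nose toward (283,262) in the crop. I'm locking it with a firmer grip and carrying it over the pot.

```bash
M="python3 -m handwheel"
$M '[[[0,0,0],0,255],[[0,0.8,0],0,255],[[-0.1,1.6,0],0,255],[[-0.1,2.4,0],0,255],[[-0.2,2.8,0],0,255]]' 30 >/dev/null
$M '[[[-0.2,2.8,0],0,255],[[-0.2,2.8,0],0,255],[[-0.2,2.8,0],0,255],[[-0.2,2.8,0],0,255],[[-0.2,2.8,0],0,255]]' >/dev/null
$M '[[[-0.2,2.8,0],0,255],[[-0.2,2.8,0],0,255],[[-0.2,2.8,0],0,255],[[-0.2,2.8,0],0,255],[[-0.2,2.4,0],0,255]]' >/dev/null
$M '[[[0,1.6,0],0,255],[[0,0.8,0],0,255],[[0,0,0],0,255],[[0,0,0],0,255],[[0,0,0],0,255]]'
python3 go.py 0.588 -0.19 0.29
python3 - <<'E'
from h import *
snap('scene','s4');snap('top','t4')
a=cv2.imread('pics/s4.png')[80:260,110:290];b=cv2.imread('pics/t4.png')[120:240,260:380]
cv2.imwrite('pics/c4.png',np.hstack([cv2.resize(a,(400,400)),cv2.resize(b,(400,400))]))
E
```

```text
time: 8.22
eef_pos: [0.5843, -0.1767, 0.2917]
ee_rot: [-0.001, 0.997, 0.071, 0.0]
ft_force: [-0.4, -0.0, -1.2]
opening: 0.0234
finger_force: 30.0
t 8.22 pos [ 0.5843 -0.1767  0.2917] yaw x 8.1 open 0.0234 ff 30.0 ft [-0.4 -0.  -1.2] todo cm [0.18 1.37 0.17]
```

View pics/c4.png

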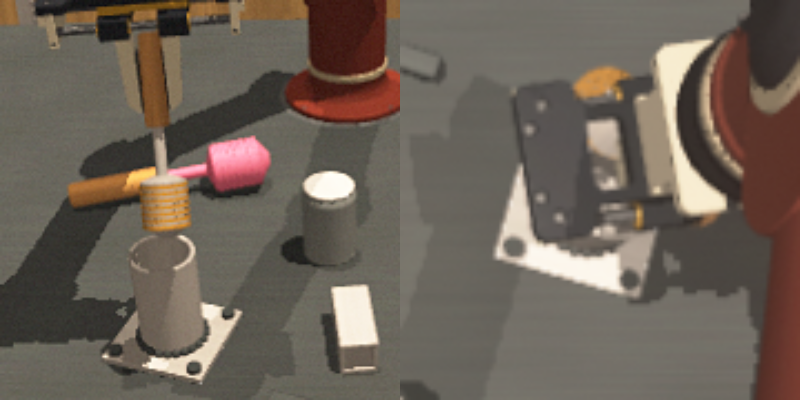

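The scene crop shows the brush hanging almost vertical just above the mouth: neck (182,147), head (185,172). The top crop shows the head peeking out on the +x side at (320,144), so it may tilt a little. I'm measuring with depth.

Run:
```python
from h import *
d=np.load('pics/s4.npy')
C=bot.calibration('scene')
bot.calibration=lambda n:C
for v in range(100,186,6):
    row=[(u,pt('scene',u,v,d[v,u])) for u in range(165,205) if d[v,u]>0]
    row=[(u,p) for u,p in row if .5<p[0]<.68 and -.26<p[1]<-.1 and p[2]>.13]
    if row: 
        P=np.array([p for _,p in row]); k=P[:,0].argmax(); print(v,row[0][0],row[-1][0],'ymid',((P[:,1].max()+P[:,1].min())/2).round(4),'front',P[k].round(4))
# pot rim
P=np.array([pt('scene',u,v,d[v,u]) for v in range(180,250) for u in range(160,210) if d[v,u]>0])
R=P[(P[:,2]>.116)&(P[:,2]<.127)&(P[:,0]<.65)&(P[:,0]>.53)];print(len(R),R.min(0),R.max(0),(R.min(0)+R.max(0))/2)
```

```text
100 165 190 ymid -0.1742 front [ 0.5968 -0.1994  0.3642]
106 165 190 ymid -0.1753 front [ 0.5974 -0.1968  0.3508]
112 165 191 ymid -0.1765 front [ 0.6008 -0.1998  0.3387]
118 165 191 ymid -0.1779 front [ 0.5976 -0.196   0.323 ]
124 167 191 ymid -0.1774 front [ 0.5972 -0.1784  0.3083]
130 171 185 ymid -0.181 front [ 0.6037 -0.1743  0.2973]
136 175 185 ymid -0.1768 front [ 0.6086 -0.1704  0.2854]
142 179 183 ymid -0.1743 front [ 0.6106 -0.1738  0.2719]
148 179 184 ymid -0.1743 front [ 0.6169 -0.1718  0.2607]
154 180 185 ymid -0.1722 front [ 0.6199 -0.1728  0.2475]
160 175 193 ymid -0.1695 front [ 0.6366 -0.1663  0.2428]
166 173 194 ymid -0.1704 front [ 0.6474 -0.1654  0.2346]
172 173 194 ymid -0.1708 front [ 0.6538 -0.1635  0.2236]
178 174 195 ymid -0.169 front [ 0.6584 -0.162   0.2113]
184 178 190 ymid -0.1703 front [ 0.6581 -0.1703  0.1954]
216 [ 0.55915856 -0.22731393  0.11604171] [ 0.63183395 -0.15526489  0.12512412] [ 0.59549625 -0.19128941  0.12058291]
```

The brush is locked at about 20° tilt toward +x. I'm relaxing the grip further while centring in y, then re-measuring; the rim's x also gets checked against the top depth.

```bash
M="python3 -m handwheel"
$M '[[[0,0.7,0],0,255],[[0.1,0.7,0],0,255],[[0,0,0],0,255],[[0,0,0],0,255],[[0,0,0],0,255]]' 5
cat > tilt.py <<'E'
from h import *
import sys
_,d=snap('scene',sys.argv[1]); C=bot.calibration('scene'); bot.calibration=lambda n:C
u,v=np.meshgrid(np.arange(145,225),np.arange(60,230)); u=u.ravel();v=v.ravel()
P=np.array([pt('scene',a,b,d[b,a]) for a,b in zip(u,v) if d[b,a]>0])
P=P[(P[:,0]>.5)&(P[:,0]<.7)&(P[:,1]<-.13)&(P[:,1]>-.25)]
for z in np.arange(.13,.34,.012):
    Q=P[abs(P[:,2]-z)<.005]
    if len(Q)>3: k=Q[:,0].argmax(); print(z.round(3),len(Q),'y',Q[:,1].min().round(4),Q[:,1].max().round(4),'front x',Q[:,0].max().round(4),'at y',Q[k,1].round(4))
E
python3 tilt.py s5; python3 go.py .59 -.19 .29
python3 - <<'E'
from h import *
d=np.load('pics/t0.npy');C=bot.calibration('top');bot.calibration=lambda n:C
P=np.array([pt('top',x,y,d[y,x]) for y in range(150,215) for x in range(285,350) if d[y,x]>0])
R=P[abs(P[:,2]-.122)<.006]; print(len(R),(R.max(0)+R.min(0))/2,R.max(0)-R.min(0))
E
```

```text
time: 8.73
eef_pos: [0.587, -0.1926, 0.2916]
ee_rot: [-0.0, 0.998, 0.069, -0.0]
ft_force: [0.1, 0.9, -1.2]
opening: 0.0239
finger_force: 5.0
0.19 30 y -0.1993 -0.162 front x 0.6601 at y -0.1898
0.202 90 y -0.2091 -0.1623 front x 0.6661 at y -0.1832
0.214 113 y -0.2077 -0.1625 front x 0.6639 at y -0.1846
0.226 117 y -0.2101 -0.165 front x 0.6582 at y -0.1864
0.238 141 y -0.2089 -0.1659 front x 0.652 at y -0.1901
0.25 32 y -0.1949 -0.1836 front x 0.6256 at y -0.1895
0.262 30 y -0.1974 -0.1854 front x 0.6211 at y -0.1866
0.274 32 y -0.1963 -0.1813 front x 0.6148 at y -0.1929
0.286 52 y -0.2057 -0.1808 front x 0.6116 at y -0.1913
0.298 107 y -0.221 -0.1692 front x 0.6106 at y -0.1904
0.31 116 y -0.2191 -0.1667 front x 0.6043 at y -0.1905
0.322 122 y -0.2187 -0.1668 front x 0.602 at y -0.2141
0.334 118 y -0.2206 -0.1651 front x 0.6009 at y -0.2177
t 8.78 pos [ 0.587  -0.1923  0.2916] yaw x 8.0 open 0.024 ff 5.0 ft [-0.3 -0.3 -0.4] todo cm [ 0.33 -0.19  0.16]
201 [ 0.59132846 -0.18922979  0.12146632] [0.06846642 0.06877891 0.01072632]
```

The mouth is at about (0.592,-0.190) from both depths. The tilt is still about 24°, because the handle end bears on the palm: the grip turned out about 132 mm from the tip. The fix is to put the tilted nose into the mouth, let go so the brush stands in the pot, then regrip higher for the held step. First I shift the nose over the mouth.

```bash
M="python3 -m handwheel"
$M '[[[-0.9,-0.1,0],0,255],[[-1.2,-0.1,0],0,255],[[-1.2,-0.1,0],0,255],[[-0.8,0,0],0,255],[[-0.4,0,0],0,255]]' 15 >/dev/null
$M '[[[0,0,1],0,255],[[0,0,1],0,255],[[0,0,1],0,255],[[0,0,0.5],0,255],[[0,0,0],0,255]]'
python3 go.py .547 -.196 .255
python3 tilt.py s6
python3 -c "
import cv2;a=cv2.imread('pics/s6.png')[80:260,110:290];cv2.imwrite('pics/c6.png',cv2.resize(a,(500,500)))"
```

```text
time: 9.62
eef_pos: [0.5412, -0.1951, 0.2541]
ee_rot: [-0.001, 0.998, 0.07, -0.002]
ft_force: [-1.2, 0.1, -1.2]
opening: 0.0239
finger_force: 15.0
t 9.62 pos [ 0.5412 -0.1951  0.2541] yaw x 8.0 open 0.0239 ff 15.0 ft [-1.2  0.1 -1.2] todo cm [ 0.56  0.17 -0.09]
0.13 4 y -0.2205 -0.1552 front x 0.6044 at y -0.2205
0.154 27 y -0.2083 -0.164 front x 0.6146 at y -0.1936
0.166 94 y -0.2114 -0.1651 front x 0.6199 at y -0.1797
0.178 97 y -0.2108 -0.1652 front x 0.6141 at y -0.1838
0.19 98 y -0.2135 -0.166 front x 0.6087 at y -0.1904
0.202 115 y -0.2098 -0.1703 front x 0.6042 at y -0.197
0.214 25 y -0.1961 -0.187 front x 0.5796 at y -0.1955
0.226 29 y -0.1985 -0.1869 front x 0.5728 at y -0.1906
0.238 22 y -0.2005 -0.1887 front x 0.5667 at y -0.1965
0.25 56 y -0.2109 -0.1779 front x 0.567 at y -0.1883
0.262 97 y -0.2215 -0.1692 front x 0.5608 at y -0.1952
0.274 107 y -0.2225 -0.1697 front x 0.5567 at y -0.197
0.286 112 y -0.2233 -0.1691 front x 0.5572 at y -0.2216
0.298 120 y -0.2239 -0.1678 front x 0.5566 at y -0.2185
0.31 118 y -0.2224 -0.1668 front x 0.5553 at y -0.222
0.322 106 y -0.2245 -0.1675 front x 0.5576 at y -0.2169
0.334 20 y -0.2239 -0.1551 front x 0.5583 at y -0.2157
```

View pics/c6.png

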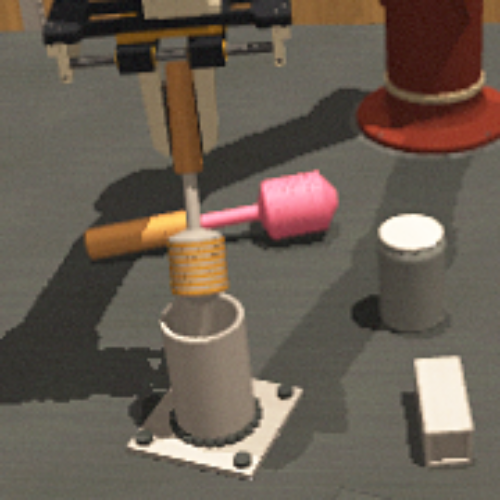

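The nose is just entering the mouth, head (197,265) over rim (203,315) in the crop. I lower with a light grip, then move +x so the walls turn the brush upright.

```bash
M="python3 -m handwheel"
$M '[[[0,0,0.9],0,255],[[0,0,0.9],0,255],[[0,0,0.9],0,255],[[0,0,0.8],0,255],[[0,0,0],0,255]]' 6
$M '[[[0.5,0.1,0.3],0,255],[[0.5,0.1,0.3],0,255],[[0.5,0.1,0.3],0,255],[[0.3,0,0.2],0,255],[[0,0,0],0,255]]' 5
python3 go.py .592 -.19 .2
python3 tilt.py s7
```

```text
time: 10.08
eef_pos: [0.5406, -0.1953, 0.2193]
ee_rot: [-0.001, 0.998, 0.07, -0.002]
ft_force: [0.8, -1.1, -1.3]
opening: 0.0238
finger_force: 6.0
time: 10.5
eef_pos: [0.5614, -0.1957, 0.21]
ee_rot: [-0.0, 0.998, 0.07, 0.0]
ft_force: [-0.6, 0.9, -2.4]
opening: 0.0238
finger_force: 5.0
t 10.5 pos [ 0.5614 -0.1957  0.21  ] yaw x 8.0 open 0.0238 ff 5.0 ft [-0.6  0.9 -2.4] todo cm [ 3.11 -0.14  1.  ]
0.13 93 y -0.2161 -0.1566 front x 0.6278 at y -0.2044
0.142 97 y -0.2155 -0.1688 front x 0.6175 at y -0.1952
0.154 112 y -0.2113 -0.1719 front x 0.6119 at y -0.1899
0.166 26 y -0.1986 -0.1881 front x 0.5917 at y -0.1897
0.178 20 y -0.1997 -0.1899 front x 0.5851 at y -0.1964
0.19 24 y -0.2014 -0.1887 front x 0.582 at y -0.1908
0.202 34 y -0.208 -0.184 front x 0.5817 at y -0.1982
0.214 68 y -0.2169 -0.1738 front x 0.5802 at y -0.197
0.226 98 y -0.2222 -0.1699 front x 0.5771 at y -0.2196
0.238 103 y -0.2228 -0.169 front x 0.5781 at y -0.2221
0.25 112 y -0.2237 -0.1682 front x 0.5758 at y -0.218
0.262 107 y -0.2257 -0.1691 front x 0.5762 at y -0.2172
0.274 117 y -0.2253 -0.1674 front x 0.5759 at y -0.2227
0.286 44 y -0.2259 -0.1671 front x 0.578 at y -0.2223
0.298 44 y -0.2311 -0.1525 front x 0.603 at y -0.2258
0.31 235 y -0.2499 -0.131 front x 0.6059 at y -0.2307
0.322 221 y -0.2388 -0.1525 front x 0.603 at y -0.2277
0.334 414 y -0.2497 -0.13 front x 0.5932 at y -0.2427
```

```bash
M="python3 -m handwheel"
$M '[[[0.6,0,0.4],0,255],[[0.6,0,0.4],0,255],[[0.6,0,0.4],0,255],[[0.4,0,0.4],0,255],[[0,0,0],0,255]]' 5
$M '[[[0.4,-0.1,0.4],0,255],[[0.4,-0.1,0.4],0,255],[[0,0,0.4],0,255],[[0,0,0.4],0,255],[[0,0,0],0,255]]' 5
python3 go.py .592 -.19 .15
python3 tilt.py s8 | head -14
```

```text
time: 10.97
eef_pos: [0.5827, -0.1924, 0.1933]
ee_rot: [-0.001, 0.998, 0.07, -0.0]
ft_force: [0.7, -0.2, -0.9]
opening: 0.0242
finger_force: 5.0
time: 11.38
eef_pos: [0.5892, -0.1899, 0.1775]
ee_rot: [-0.0, 0.998, 0.07, -0.001]
ft_force: [0.1, -1.2, -1.0]
opening: 0.0236
finger_force: 5.0
t 11.38 pos [ 0.5892 -0.1899  0.1775] yaw x 8.0 open 0.0236 ff 5.0 ft [ 0.1 -1.2 -1. ] todo cm [0.28 0.05 2.75]
0.13 21 y -0.2235 -0.1575 front x 0.5994 at y -0.1894
0.142 21 y -0.1964 -0.1845 front x 0.5972 at y -0.1906
0.154 18 y -0.1961 -0.1854 front x 0.5961 at y -0.1922
0.166 32 y -0.2006 -0.1792 front x 0.6021 at y -0.1897
0.178 48 y -0.2074 -0.1701 front x 0.6011 at y -0.189
0.19 89 y -0.2169 -0.1651 front x 0.6028 at y -0.205
0.202 93 y -0.218 -0.1635 front x 0.604 at y -0.2036
0.214 99 y -0.2182 -0.1626 front x 0.602 at y -0.2109
0.226 108 y -0.2187 -0.1613 front x 0.603 at y -0.2148
0.238 110 y -0.2195 -0.1616 front x 0.6045 at y -0.2152
0.25 83 y -0.2199 -0.1614 front x 0.6056 at y -0.2147
0.262 6 y -0.2253 -0.1686 front x 0.6304 at y -0.2228
0.274 181 y -0.2485 -0.1318 front x 0.6337 at y -0.2118
0.286 221 y -0.2334 -0.1334 front x 0.632 at y -0.2224
```

Now upright (about 8°), with the nose about 40 mm above the floor. I lower toward the bottom.

```bash
M="python3 -m handwheel"
$M '[[[0.1,0,0.7],0,255],[[0.1,0,0.7],0,255],[[0,0,0.7],0,255],[[0,0,0.5],0,255],[[0,0,0],0,255]]' 6
$M '[[[0,0,0.3],0,255],[[0,0,0.3],0,255],[[0,0,0.3],0,255],[[0,0,0.2],0,255],[[0,0,0],0,255]]' 6
python3 go.py .592 -.19 .15
python3 tilt.py s9 | head -10
```

```text
time: 11.85
eef_pos: [0.5909, -0.1894, 0.1509]
ee_rot: [-0.001, 0.998, 0.07, -0.001]
ft_force: [-0.1, -0.2, -1.3]
opening: 0.0237
finger_force: 6.0
time: 12.27
eef_pos: [0.5916, -0.1897, 0.1412]
ee_rot: [-0.0, 0.998, 0.07, -0.0]
ft_force: [0.3, -0.3, -1.5]
opening: 0.0237
finger_force: 6.0
t 12.27 pos [ 0.5916 -0.1897  0.1412] yaw x 8.0 open 0.0237 ff 6.0 ft [ 0.3 -0.3 -1.5] todo cm [ 0.04  0.03 -0.88]
0.13 37 y -0.2214 -0.1583 front x 0.6273 at y -0.1788
0.142 51 y -0.2089 -0.1693 front x 0.6043 at y -0.206
0.154 77 y -0.2154 -0.1638 front x 0.6042 at y -0.2124
0.166 92 y -0.2171 -0.1623 front x 0.6066 at y -0.2118
0.178 91 y -0.2174 -0.162 front x 0.6064 at y -0.2158
0.19 96 y -0.2185 -0.1626 front x 0.6065 at y -0.2063
0.202 107 y -0.2193 -0.161 front x 0.6062 at y -0.2148
0.214 76 y -0.2179 -0.16 front x 0.6063 at y -0.2043
0.226 8 y -0.2194 -0.1615 front x 0.6297 at y -0.2194
0.238 185 y -0.2495 -0.1307 front x 0.6331 at y -0.225
```

```bash
M="python3 -m handwheel"
$M '[[[0,0,0.2],0,255],[[0,0,0.2],0,255],[[0,0,0.2],0,255],[[0,0,0],0,255],[[0,0,0],0,255]]' 6
$M '[[[0,0,0],0,0],[[0,0,0],0,0],[[0,0,0],0,0],[[0,0,0],0,0],[[0,0,0],0,0]]'
$M '[[[0,0,0],0,0],[[0,0,-0.5],0,0],[[0,0,-0.5],0,0],[[0,0,-0.5],0,0],[[0,0,-0.5],0,0]]'
$M '[[[0,0,0],0,0],[[0,0,0],0,0],[[0,0,0],0,0],[[0,0,0],0,0],[[0,0,0],0,0]]'
python3 tilt.py s10 | head -16
python3 -c "
import cv2;a=cv2.imread('pics/s10.png')[80:260,110:290];cv2.imwrite('pics/c10.png',cv2.resize(a,(500,500)))"
```

```text
time: 12.73
eef_pos: [0.5933, -0.1899, 0.1373]
ee_rot: [0.0, 0.998, 0.07, 0.002]
ft_force: [-0.5, 0.3, 5.4]
opening: 0.0239
finger_force: 6.0
time: 13.15
eef_pos: [0.5915, -0.1898, 0.1353]
ee_rot: [-0.0, 0.998, 0.07, -0.0]
ft_force: [0.7, -0.1, 0.2]
opening: 0.0528
finger_force: 0.0
time: 13.57
eef_pos: [0.592, -0.1899, 0.1566]
ee_rot: [0.0, 0.998, 0.07, 0.0]
ft_force: [-0.2, -0.0, -0.2]
opening: 0.0861
finger_force: 0.0
time: 13.98
eef_pos: [0.5915, -0.1898, 0.1553]
ee_rot: [-0.0, 0.998, 0.07, -0.0]
ft_force: [0.5, 0.2, -0.3]
opening: 0.0928
finger_force: 0.0
0.13 40 y -0.2231 -0.1712 front x 0.6038 at y -0.2231
0.142 41 y -0.2045 -0.1825 front x 0.585 at y -0.193
0.154 49 y -0.242 -0.1389 front x 0.6061 at y -0.2393
0.166 91 y -0.2495 -0.1307 front x 0.6111 at y -0.2467
0.178 94 y -0.25 -0.1303 front x 0.6111 at y -0.2408
0.19 89 y -0.25 -0.131 front x 0.6108 at y -0.25
0.202 94 y -0.2497 -0.1303 front x 0.6093 at y -0.2484
0.214 73 y -0.2494 -0.1312 front x 0.6102 at y -0.246
0.226 38 y -0.2493 -0.1303 front x 0.6105 at y -0.2443
0.238 5 y -0.2403 -0.2371 front x 0.6319 at y -0.2371
0.25 113 y -0.2499 -0.1311 front x 0.639 at y -0.2493
0.262 184 y -0.2497 -0.1303 front x 0.6382 at y -0.2436
0.274 245 y -0.2499 -0.1309 front x 0.6261 at y -0.2397
0.286 261 y -0.2493 -0.1309 front x 0.6256 at y -0.2475
0.298 122 y -0.2055 -0.1484 front x 0.6191 at y -0.1976
0.31 97 y -0.206 -0.1484 front x 0.62 at y -0.2041
```

View pics/c10.png

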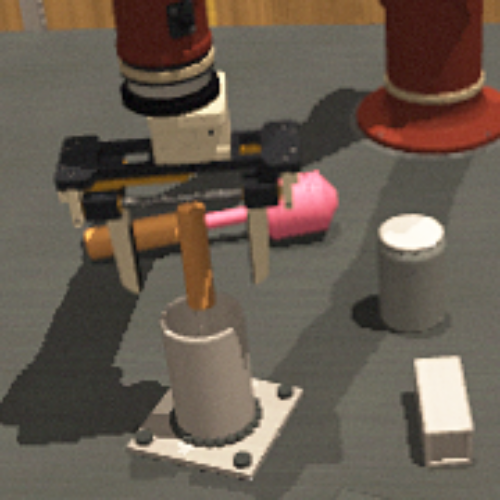

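The brush stands released in the pot between the open fingers. The handle runs (205,305) to (190,205) in the crop and leans away, toward the robot. I'm measuring the handle.

Run:
```python
from h import *
d=np.load('pics/s10.npy');C=bot.calibration('scene');bot.calibration=lambda n:C
for v in range(150,194,4):
    P=np.array([pt('scene',u,v,d[v,u]) for u in range(172,190) if d[v,u]>0])
    P=P[(P[:,1]<-.165)&(P[:,1]>-.215)&(P[:,0]>.5)]
    if len(P): m=np.median(P[:,0]); Q=P[abs(P[:,0]-m)<.02]; print(v,len(Q),Q[:,0].max().round(4),'y',((Q[:,1].min()+Q[:,1].max())/2).round(4),'z',Q[:,2].mean().round(4))
```

```text
150 14 0.6208 y -0.1799 z 0.257
154 10 0.5614 y -0.1966 z 0.2099
158 10 0.5674 y -0.196 z 0.2028
162 11 0.5698 y -0.1963 z 0.1925
166 10 0.5744 y -0.195 z 0.1837
170 11 0.5749 y -0.1953 z 0.1732
174 10 0.5771 y -0.1939 z 0.1643
178 11 0.58 y -0.1947 z 0.1544
182 10 0.582 y -0.1938 z 0.1445
186 14 0.5842 y -0.1952 z 0.1316
190 14 0.5874 y -0.1984 z 0.1199
```

```bash
M="python3 -m handwheel"
$M '[[[-0.8,0,0.1],0,0],[[-0.8,0,0.1],0,0],[[-0.8,0.1,0.1],0,0],[[-0.5,0,0.1],0,0],[[0,0,0],0,0]]'
$M '[[[0,0,0],0,255],[[0,0,0],0,255],[[0,0,0],0,255],[[0,0,0],0,255],[[0,0,0],0,255]]' 10
$M '[[[0,0,0],0,255],[[0,0,0],0,255],[[0,0,0],0,255],[[0,0,0],0,255],[[0,0,0],0,255]]'
$M '[[[0,0,0],0,255],[[0,0,0],0,255],[[0,0,0],0,255],[[0,0,0],0,255],[[0,0,0],0,255]]'
python3 go.py .592 -.19 .15
```

```text
time: 14.45
eef_pos: [0.5611, -0.1957, 0.1515]
ee_rot: [0.0, 0.998, 0.069, -0.001]
ft_force: [0.2, 0.2, 0.0]
opening: 0.0931
finger_force: 0.0
time: 14.87
eef_pos: [0.5634, -0.1947, 0.1516]
ee_rot: [-0.0, 0.998, 0.07, 0.0]
ft_force: [0.0, 0.2, -0.2]
opening: 0.0642
finger_force: 0.0
time: 15.28
eef_pos: [0.5631, -0.1949, 0.1517]
ee_rot: [-0.0, 0.998, 0.07, 0.0]
ft_force: [-0.1, -0.6, 1.4]
opening: 0.0307
finger_force: 0.0
time: 15.7
eef_pos: [0.5631, -0.195, 0.1517]
ee_rot: [0.0, 0.998, 0.07, 0.0]
ft_force: [0.5, -0.4, 0.3]
opening: 0.0239
finger_force: 10.0
t 15.7 pos [ 0.5631 -0.195   0.1517] yaw x 8.0 open 0.0239 ff 10.0 ft [ 0.5 -0.4  0.3] todo cm [ 2.93 -0.09  0.17]
```

Gripped near the top. I lift with the upright correction in x, then check.

```bash
M="python3 -m handwheel"
$M '[[[0.6,0,-0.6],0,255],[[0.6,0,-0.6],0,255],[[0.6,0,-0.6],0,255],[[0.6,0,-0.6],0,255],[[0.4,0,-0.6],0,255]]' 10
$M '[[[0.1,-0.1,-1],0,255],[[0,0,-1],0,255],[[0,0,-1],0,255],[[0,0,-1],0,255],[[0,0,0],0,255]]'
python3 go.py .592 -.19 .152
python3 - <<'E'
from h import *
snap('scene','s11');d=np.load('pics/s11.npy');C=bot.calibration('scene');bot.calibration=lambda n:C
a=cv2.imread('pics/s11.png')[80:260,110:290];cv2.imwrite('pics/c11.png',cv2.resize(a,(500,500)))
for v in range(120,200,5):
    P=np.array([pt('scene',u,v,d[v,u]) for u in range(165,200) if d[v,u]>0])
    P=P[(P[:,1]<-.15)&(P[:,1]>-.23)&(P[:,0]>.5)]
    if len(P): print(v,len(P),P[:,0].max().round(4),'y',P[:,1].min().round(4),P[:,1].max().round(4),'z',P[P[:,0].argmax(),2].round(4))
E
```

```text
time: 16.12
eef_pos: [0.5916, -0.1906, 0.1822]
ee_rot: [-0.0, 0.998, 0.07, -0.0]
ft_force: [-1.0, 0.1, -2.7]
opening: 0.0236
finger_force: 10.0
time: 16.53
eef_pos: [0.5929, -0.1904, 0.2249]
ee_rot: [0.001, 0.998, 0.069, 0.002]
ft_force: [-1.8, -0.4, 0.3]
opening: 0.0241
finger_force: 10.0
t 16.53 pos [ 0.5929 -0.1904  0.2249] yaw x 8.0 open 0.0241 ff 10.0 ft [-1.8 -0.4  0.3] todo cm [-0.12 -0.07  7.29]
120 13 0.6265 y -0.2059 -0.1505 z 0.3326
125 15 0.627 y -0.2073 -0.1505 z 0.3216
130 12 0.6037 y -0.2074 -0.1619 z 0.2977
135 23 0.6041 y -0.2085 -0.1624 z 0.2857
140 23 0.605 y -0.2103 -0.1634 z 0.274
145 24 0.6057 y -0.2111 -0.1639 z 0.2619
150 24 0.6056 y -0.2135 -0.1641 z 0.2492
155 22 0.6057 y -0.2152 -0.1698 z 0.2364
160 11 0.603 y -0.2046 -0.1809 z 0.2215
165 11 0.6038 y -0.2024 -0.1803 z 0.2089
170 7 0.603 y -0.1983 -0.1847 z 0.1949
175 6 0.6004 y -0.1965 -0.1857 z 0.1795
180 5 0.5995 y -0.1957 -0.1857 z 0.165
185 14 0.6018 y -0.2036 -0.1775 z 0.1526
190 28 0.6094 y -0.2226 -0.1571 z 0.1438
195 31 0.6225 y -0.227 -0.1548 z 0.1392
```

View pics/c11.png

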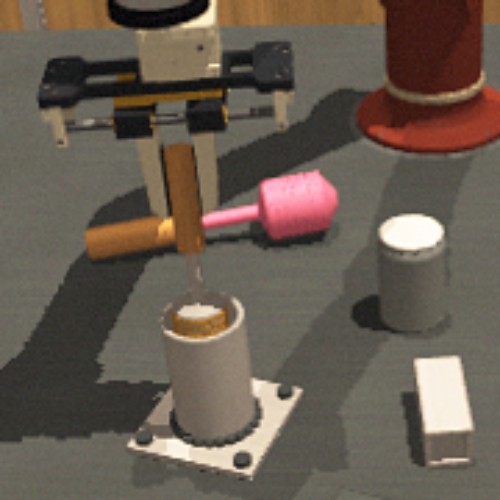

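Upright, with the head's back edge at the rim (200,320 in the crop), so the nose is about 73 mm above the floor. I push down.

```bash
M="python3 -m handwheel"
$M '[[[0,0,1.2],0,255],[[0,0,1.8],0,255],[[0,0,1.8],0,255],[[0,0,1.2],0,255],[[0,0,0.6],0,255]]' 15
$M '[[[0,0,0.2],0,255],[[0,0,0.2],0,255],[[0,0,0],0,255],[[0,0,0],0,255],[[0,0,0],0,255]]'
$M '[[[0,0,0.2],0,255],[[0,0,0.2],0,255],[[0,0,0],0,255],[[0,0,0],0,255],[[0,0,0],0,255]]'
```

```text
time: 17.0
eef_pos: [0.5917, -0.1895, 0.1551]
ee_rot: [-0.0, 0.998, 0.07, -0.0]
ft_force: [-1.6, 1.3, 18.1]
opening: 0.0236
finger_force: 15.0
time: 17.42
eef_pos: [0.5938, -0.189, 0.1548]
ee_rot: [-0.0, 0.998, 0.07, 0.003]
ft_force: [-1.3, 1.6, 8.3]
opening: 0.0238
finger_force: 15.0
time: 17.83
eef_pos: [0.5964, -0.1887, 0.1535]
ee_rot: [0.0, 0.998, 0.07, 0.006]
ft_force: [-0.7, 2.9, 15.8]
opening: 0.024
finger_force: 15.0
```

Firm contact at grasp height 0.174 m, so the grip is 162 mm from the nose as expected for standing on the bottom. Second stroke.

```bash
M="python3 -m handwheel"
$M '[[[0,0,-1.2],0,255],[[0,0,-2],0,255],[[0,0,-2],0,255],[[0,0,-1.6],0,255],[[0,0,-0.8],0,255]]' 15
$M '[[[0,0,0],0,255],[[0,0,0],0,255],[[0,0,0],0,255],[[0,0,0],0,255],[[0,0,0],0,255]]'
python3 tilt.py s12 | head -4
$M '[[[0,0,1],0,255],[[0,0,1.6],0,255],[[0,0,1.8],0,255],[[0,0,1.4],0,255],[[0,0,0.8],0,255]]'
$M '[[[0,0,0.4],0,255],[[0,0,0.3],0,255],[[0,0,0.2],0,255],[[0,0,0],0,255],[[0,0,0],0,255]]'
$M '[[[0,0,0.2],0,255],[[0,0,0],0,255],[[0,0,0],0,255],[[0,0,0],0,255],[[0,0,0],0,255]]'
python3 go.py .592 -.19 .152
```

```text
time: 18.25
eef_pos: [0.5934, -0.1901, 0.2265]
ee_rot: [0.001, 0.998, 0.07, 0.003]
ft_force: [-0.2, -0.4, -0.4]
opening: 0.0237
finger_force: 15.0
time: 18.67
eef_pos: [0.5911, -0.1897, 0.2224]
ee_rot: [-0.0, 0.998, 0.07, -0.001]
ft_force: [-0.4, -0.6, -1.5]
opening: 0.0238
finger_force: 15.0
0.13 73 y -0.2116 -0.1575 front x 0.6143 at y -0.1877
0.142 155 y -0.214 -0.1683 front x 0.6141 at y -0.1887
0.154 18 y -0.1956 -0.1854 front x 0.5967 at y -0.1917
0.166 18 y -0.1959 -0.1851 front x 0.5955 at y -0.1887
time: 19.13
eef_pos: [0.5902, -0.1894, 0.1548]
ee_rot: [-0.001, 0.998, 0.07, -0.002]
ft_force: [0.3, 0.8, -2.3]
opening: 0.0237
finger_force: 15.0
time: 19.55
eef_pos: [0.5946, -0.1888, 0.1524]
ee_rot: [-0.0, 0.998, 0.07, 0.004]
ft_force: [-0.9, 3.0, 10.8]
opening: 0.0238
finger_force: 15.0
time: 19.97
eef_pos: [0.5958, -0.1886, 0.1518]
ee_rot: [0.0, 0.998, 0.07, 0.005]
ft_force: [-0.6, 2.6, 14.5]
opening: 0.0238
finger_force: 15.0
t 19.97 pos [ 0.5958 -0.1886  0.1518] yaw x 8.0 open 0.0238 ff 15.0 ft [-0.6  2.6 14.5] todo cm [-0.39  0.08 -0.02]
```

Pressed on the bottom again. I relieve the pressure, release, and retreat straight up.

```bash
M="python3 -m handwheel"
$M '[[[0,0,-0.3],0,255],[[0,0,0],0,0],[[0,0,0],0,0],[[0,0,0],0,0],[[0,0,0],0,0]]' >/dev/null
$M '[[[0,0,0],0,0],[[0,0,0],0,0],[[0,0,0],0,0],[[0,0,0],0,0],[[0,0,0],0,0]]' >/dev/null
$M '[[[0,0,0],0,0],[[0,0,0],0,0],[[0,0,0],0,0],[[0,0,0],0,0],[[0,0,0],0,0]]'
$M '[[[0,0,-1.5],0,0],[[0,0,-2.5],0,0],[[0,0,-3],0,0],[[0,0,-3],0,0],[[0,0,-2],0,0]]'
$M '[[[0,0,0],0,0],[[0,0,0],0,0],[[0,0,0],0,0],[[0,0,0],0,0],[[0,0,0],0,0]]'
python3 - <<'E'
from h import *
snap('scene','s13')
a=cv2.imread('pics/s13.png')[40:350,100:410];cv2.imwrite('pics/c13.png',cv2.resize(a,(560,560)))
E
```

```text
time: 21.22
eef_pos: [0.5917, -0.1898, 0.1497]
ee_rot: [-0.0, 0.998, 0.07, -0.0]
ft_force: [-0.8, 0.9, 0.1]
opening: 0.0929
finger_force: 0.0
time: 21.63
eef_pos: [0.5926, -0.1901, 0.2729]
ee_rot: [0.001, 0.998, 0.07, 0.002]
ft_force: [-0.4, 0.1, 0.6]
opening: 0.093
finger_force: 0.0
time: 22.05
eef_pos: [0.5909, -0.1896, 0.2679]
ee_rot: [-0.001, 0.998, 0.07, -0.002]
ft_force: [0.2, -0.0, -1.1]
opening: 0.093
finger_force: 0.0
```

View pics/c13.png

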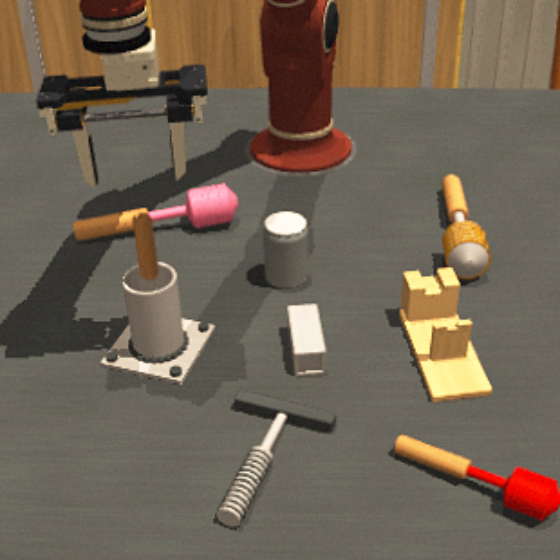

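The brush stands in the pot, handle (146,245) in the crop. The gripper is clear above it and the other things are undisturbed. Handing in.

```bash
python3 -c "
from plant import bot;print(bot.sign_off())"
```

```text
the job is handed in; nothing more can be done
None
```

I put the brush in the pot, let it go, regripped it by the top of the handle, scrubbed the pot twice and left it standing there. I handed the job in at about 22 s; the sign-off returned no verdict, and the last picture shows the other things where they were.

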